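# Clear the centrifuge rotor and lock up its castle nut

## Task

The rotor of the bench centrifuge has worked loose. Press the release button so that the lid springs open, lift every bucket up and off its rotor hooks and stand it upright in the steel tray, and then tighten the castle nut on the spindle clockwise until it is tight and on from there, no further than the next slot needs, until a slot lines up with the cotter hole, ready for me to fit the cotter pin. Leave the lid open and do not disturb the bottle or the pin dish.

Things in the scene. Friction and masses are not known exactly. Their poses are not given: they have to be found in the camera images.
- centrifuge: white bench centrifuge, 380 (x) x 330 (y) x 200 mm high, fixed; origin on the bench under the centre of its round bowl (inside diameter 280 mm, floor 50 mm above the bench, rim level with the deck at 200 mm); x points to its rear (hinge side), y to its left, z up. A round lid, 308 mm diameter, covers the bowl until released
- lid (a joint): angle of the round clear-windowed clamshell lid hinged at the rear of the deck: 0 shut and latched, 1.6 rad fully open (upright behind the bowl, hinge 176 mm behind the bowl centre). Spring-loaded: released, it rises by itself within 1 to 2 s and stays up
- release (a joint): tilt of the release button, a pivoted key: 0 up, 0.16 rad fully down (its top then about 8 mm lower); springs back; the latch lets go at about 0.1 rad (5 mm); pressing it takes about 3 to 6 N
- release_top (a point): centre of the top face of the release button: round, black, 30 mm diameter in a grey 46 mm collar, on the front right corner of the deck (152 mm in front and 136 mm to the right of the bowl centre), 20 mm above the deck; pressed straight down. The lid's nearest edge is 50 mm away
- rotor: aluminium four-armed swing-out rotor in the bowl, held by the spindle brake (does not turn); origin on its axis at the top face of its 60 mm hub, 115 mm above the bench, z up. The four bucket places lie 90 mm from the axis along its +x, +y, -x, -y; each has two hooks open upward, 82 mm apart across the radius, their sides ending 24 mm above the hub face
- spindle: fixed steel spindle, 26 mm diameter, up through hub and nut to 58 mm above the hub's top face; origin on its axis at that face, z up. The 8 mm cotter hole goes through it along this body's x at the height of the nut's slots; a dark line milled across its end face runs the same way
- nut (a joint): angle of the castle nut, rad, growing clockwise seen from above (tightening). Negative: slack, turns with 0.15 N m. At 0 it pulls up tight and takes 0.45 to 0.55 N m from there; stays where left. Starts at -3.6 to -2.7; beyond tight, a slot meets the cotter hole after 0.25 to 0.85 more; past 1.1 is overtightened. Does not move up or down
- nut_mid (a point): centre of the steel castle nut's hexagon, on the spindle axis, 24 mm above the hub face. 46 mm across flats, hexagon 28 mm high (underside 10 mm above the hub face), above it a 12 mm crown with six slots, one over the middle of each flat. Turns with the nut: x points through a slot, square to a flat; these repeat every 60 degrees; z up
- bucket0: capped bucket, hung at the rotor's +x side at the start (may be absent). Origin centre of underside, z up; hangs 85 mm above the bench. 60 mm diameter, 62 high, cap 64 mm to 70; on it a grip fin 16 (x) x 44 (y) mm, 70 to 108 high. Pins (8 mm) along y to 47 mm from the axis, 45 mm up, lie in the hooks; bucket x is radial. 0.3 to 0.45 kg. Rises 15 mm to leave the hooks, 120 to clear the deck
- bucket1: capped bucket, hung at the rotor's +y side at the start (may be absent). Origin centre of underside, z up; hangs 85 mm above the bench. 60 mm diameter, 62 high, cap 64 mm to 70; on it a grip fin 16 (x) x 44 (y) mm, 70 to 108 high. Pins (8 mm) along y to 47 mm from the axis, 45 mm up, lie in the hooks; bucket x is radial. 0.3 to 0.45 kg. Rises 15 mm to leave the hooks, 120 to clear the deck
- bucket2: capped bucket, hung at the rotor's -x side at the start (may be absent). Origin centre of underside, z up; hangs 85 mm above the bench. 60 mm diameter, 62 high, cap 64 mm to 70; on it a grip fin 16 (x) x 44 (y) mm, 70 to 108 high. Pins (8 mm) along y to 47 mm from the axis, 45 mm up, lie in the hooks; bucket x is radial. 0.3 to 0.45 kg. Rises 15 mm to leave the hooks, 120 to clear the deck
- bucket3: capped bucket, hung at the rotor's -y side at the start (may be absent). Origin centre of underside, z up; hangs 85 mm above the bench. 60 mm diameter, 62 high, cap 64 mm to 70; on it a grip fin 16 (x) x 44 (y) mm, 70 to 108 high. Pins (8 mm) along y to 47 mm from the axis, 45 mm up, lie in the hooks; bucket x is radial. 0.3 to 0.45 kg. Rises 15 mm to leave the hooks, 120 to clear the deck
- tray: loose flat stainless tray, 250 (x) x 200 (y) mm, rim 16 mm high, floor and walls 3 mm thick, 1.2 kg, on the bench to the left or right of the centrifuge; origin at the centre of its underside, z up
- balance: white top-loading balance, 240 x 180 x 72 mm, fixed, on the other side of the centrifuge; not used; origin at the centre of its underside
- bottle: amber bottle, 70 mm diameter, 160 mm high, loose, not to be disturbed; origin at the centre of its underside
- pin_dish: white dish, 90 mm diameter, 12 mm high, with the steel cotter pin in it, loose, not to be disturbed; origin at the centre of its underside

How it is judged (in metres and radians):
On the way, in this order (a step that is already met when the one before it is completed fails the run):
1. the release has been pressed and the lid has sprung open to its stop (value of joint lid above 1.5 rad), for 0.2 s.
2. every bucket is off the rotor and stands upright in the tray (angle between each of bucket0, bucket1, bucket2, bucket3's own z axis and vertical below 0.12 rad and x of bucket0 in the frame of tray between -0.1 and 0.1 m and y of bucket0 in the frame of tray between -0.075 and 0.075 m and z of bucket0 in the frame of tray between -0.003 and 0.01 m and x of bucket1 in the frame of tray between -0.1 and 0.1 m and y of bucket1 in the frame of tray between -0.075 and 0.075 m and z of bucket1 in the frame of tray between -0.003 and 0.01 m and x of bucket2 in the frame of tray between -0.1 and 0.1 m and y of bucket2 in the frame of tray between -0.075 and 0.075 m and z of bucket2 in the frame of tray between -0.003 and 0.01 m and x of bucket3 in the frame of tray between -0.1 and 0.1 m and y of bucket3 in the frame of tray between -0.075 and 0.075 m and z of bucket3 in the frame of tray between -0.003 and 0.01 m), for 0.3 s.
3. the castle nut has been turned up tight (value of joint nut above 0.05 rad), for 0.1 s.
At the end, for the whole second after the job is handed in: The lid is fully open (over 1.5 rad); every bucket that is there stands upright (within 0.12 rad) on the tray floor, released and at rest; the nut is tight (joint above 0.08) and not turned past 1.1 rad, with a slot within 0.10 rad of the cotter hole's direction (all of step 2 and value of joint lid above 1.5 rad and value of joint nut between 0.08 and 1.1 rad and (angle between the x axis of nut_mid and the x axis of spindle, either way round below 0.1 rad or angle between the x axis of nut_mid and the x axis of spindle, either way round between 0.947 and 1.147 rad) and linear speed of each of bucket0, bucket1, bucket2, bucket3 below 0.02 m/s and contact force between each of bucket0, bucket1, bucket2, bucket3 and the fingers below 0.3 N); the robot touches nothing.
It fails at once if bottle or pin dish disturbed (moved more than 30 mm) (distance of any of bottle, pin_dish from where it was at the start of the episode above 0.03 m).
It fails at once if the nut is overtightened: turned more than a slot beyond tight (value of joint nut above 1.25 rad).
Of bucket0, bucket1, bucket2, bucket3 only 2 to 4 are there at a start; the rules pass over those that are not, and their reading is None.
At some moment in a run one of tray may be knocked a few centimetres aside while the robot is not near it.
Once in a run the grip may slacken for a moment while it holds something.
It also fails if it takes over 210 s, if anything falls off the work surface, if the arm or the gripper's body presses on something with over 40 N, if the wrist force passes 120 N, or if a joint passes its speed limit or range.

## Robot

A 6-joint arm with a two-finger parallel gripper is mounted at the origin on the work surface. World frame = base frame: x ahead of the robot, y to its left, z up, the work surface at z = 0. Lengths are in mm, angles in degrees, forces in N, time in s.
With the tool pointing down it reaches from about 350 to 850 mm from the base axis. Payload 8.1 kg.
Tool frame: the origin (TCP) lies midway between the tips of the shut fingers; the grasp point (between the pads) lies 19 mm behind it; y points along the fingers, x is the direction in which the jaws open and shut, and the axes are right-handed (so a half turn about y gives the same grasp; the last joint's range is limited). The gripper opens to 85 mm and grips with 20 to 120 N. Pads are 22 mm wide; open, the fingers measure 114 mm over their backs; the gripper's body (76 mm by 85 mm) begins 54 mm behind the grasp point. The pads swing forward as they close: fully open they stand 13 mm farther back than shut.
Start: joints at [69.706, 7.471, 85.268, -0, 87.261, -4.893], TCP at [159.323, 578.465, 231.292] pointing down, gripper open.
Joint ranges: [-169.43, 169.43], [-51.17, 129.36], [1.28, 143.12], [-76.62, 256.62], [0, 156.53], [-152.29, 152.29]. Speed limits (degrees/s): [136.94, 136.94, 159.86, 180, 180, 180].

## Interface

Orientations are given as [roll, pitch, yaw] about the fixed x, y, z axes, in that order (R = Rz(yaw) Ry(pitch) Rx(roll)).
In Python, from bench import r gives the robot as it stands.
- The arm moves only by the tool move_arm, never from a script. Its arguments are lists of equal length, an entry for each row: "linear": the shift along the tool's x, y, z normalised to -1 to 1, where 1 is 300 mm, a list of three; "twist": the turn, a rotation vector about the tool's x, y, z normalised to -1 to 1, where 1 is pi/2 rad, a list of three; "hand": the opening, from -1 (shut) to 1 (fully open). A call has 1 to 12 rows; each row is the pose to reach, as a shift and turn from the pose measured when the call began, along the tool's axes at that moment; what a row does not reach only later rows make up. A row lasts 1/12 s, in which the tool goes at most 41.7 mm and 7.16 degrees, less where a joint would pass 70% of its speed; a pose out of reach is approached as far as the arm can. A call with a number of a shift or a turn outside -1 to 1 is refused whole. A call with a gripper value outside its range is refused whole. The fingers move at their own pace and stop on an object; "force" is the grip in N (left out, the last holds). Time passes only in rows, so rows that repeat a pose let the fingers close. It gives the time, the measured TCP pose, the force and the opening at its end, in the units of the state.
- r.sense(): the state, without advancing time (a new reading comes with each control period).
- r.snapshot(name): name is "side" or "top" or "wrist"; returns a dict with "frame" (384x512x3 uint8, red, green, blue), "range_z" (384x512 float32, mm along the optical axis (not along the pixel's ray), 0 where there is no reading), "intrinsics" (3x3 intrinsics, pixels), "R" (3x3) and "t" (3): a world point X has camera coordinates R X + t; the wrist camera has in their place "hand_eye" (4x4, takes a point from camera to tool coordinates, whose origin is the TCP and whose axes are the tool frame's). Camera axes: x right, y down, z forward; pixel columns grow to the right and rows downward; lengths in mm; the calibration is good to about 2 mm. A picture is of the moment at which its call begins: read the wrist's pose just before it.
- r.hand_in(): hands the job in, once; it reports no verdict.
The state is a dict: "time": time; "joint_pos": joint angles; "qd": joint speeds; "joint_efforts": joint torques, N m; "tool_pos": TCP position; "tcp_rot": TCP orientation; "ft_force": force on the tool from outside, world axes, zero at the start; "wrist_torque": the same for the moment, N m; "finger_gap": finger opening in mm.
Only numpy, scipy, OpenCV 4.12 (cv2) and the standard library are available. Lean on these libraries where they do the work, as an engineer would, in place of code of your own. Each camera call takes 0.05 s, during which the arm holds its last target. There are 200 camera calls.

## Working session

There is one attempt and no reset: what is moved stays moved. The work goes in short steps, Python scripts to look and compute and a tool call to move; the robot and the scene stay as the last step left them, time stands still between calls to the robot, and variables do not carry over. Pictures are saved under pics/ and viewed, on a budget of 14 in all, crops included, one or two more only if the job needs it, and the job is handed in when it is done.

Besides the shell and the picture viewer there is one more tool, called after "Request:" in YAML: its name, and indented under it one key for each argument. move_arm: Moves the arm, as the interface text tells. Scaled input: -1 to 1 covers 300 mm each way for a shift and pi/2 rad each way for a turn. Its arguments: {"type":"object","properties":{"linear":{"type":"array","items":{"type":"array","items":{"type":"number","minimum":-1,"maximum":1}}},"twist":{"type":"array","items":{"type":"array","items":{"type":"number","minimum":-1,"maximum":1}}},"hand":{"type":"array","items":{"type":"number"}},"force":{"type":"number"}},"required":["linear","twist","hand"]}

```bash
mkdir -p pics; ls; cat > h.py <<'E'
import numpy as np, cv2
from scipy.spatial.transform import Rotation as Ro
from bench import r
def pose():
    s=r.sense(); return np.array(s['tool_pos']), Ro.from_euler('xyz',s['tcp_rot'],degrees=True).as_matrix()
def snap(n):
    p,R=pose(); d=r.snapshot(n)
    if n=='wrist':
        H=np.array(d['hand_eye']); d['Rw']=R@H[:3,:3]; d['tw']=R@H[:3,3]+p
    else:
        Rc=np.array(d['R']); d['Rw']=Rc.T; d['tw']=-Rc.T@np.array(d['t'])
    return d
def px(d,u,v,z=None):
    """world point of pixel; by depth or on plane z"""
    K=np.array(d['intrinsics']); ray=d['Rw']@np.linalg.solve(K,[u,v,1.])
    if z is None:
        q=d['range_z'][int(v)-1:int(v)+2,int(u)-1:int(u)+2]; s=np.median(q[q>0]) if (q>0).any() else np.nan
    else: s=(z-d['tw'][2])/ray[2]
    return d['tw']+s*ray
def cloud(d):
    K=np.array(d['intrinsics']); h,w=d['range_z'].shape; u,v=np.meshgrid(np.arange(w),np.arange(h))
    c=np.stack([(u-K[0,2])/K[0,0],(v-K[1,2])/K[1,1],np.ones_like(u)],-1)*d['range_z'][...,None]
    P=c@d['Rw'].T+d['tw']; P[d['range_z']<=0]=np.nan; return P
def save(d,name,crop=None,f=1):
    im=d['frame'][...,::-1]
    if crop: im=im[crop[1]:crop[3],crop[0]:crop[2]]
    cv2.imwrite('pics/'+name,cv2.resize(im,None,fx=f,fy=f,interpolation=cv2.INTER_CUBIC))
def togo(target,rot=None,hand=None):
    """tool-frame normalised shift and twist to a world TCP target"""
    p,R=pose(); L=R.T@(np.array(target)-p)/300
    W=np.zeros(3) if rot is None else Ro.from_matrix(R.T@rot).as_rotvec()/(np.pi/2)
    print('lin',L.round(3),'tw',W.round(3),'rows',max(np.linalg.norm(L)*300/41.7,np.linalg.norm(W)*90/7.16).__round__(1))
def down(yaw):
    """tool pointing down, tool x along world yaw deg"""
    a=np.radians(yaw); x=np.array([np.cos(a),np.sin(a),0]); z=np.array([0,0,-1.]); return np.stack([x,np.cross(z,x),z],1)
E
python3 - <<'E'
from h import *
s=r.sense(); print(s)
p,R=pose(); print(R.round(2))
import pickle
D={n:snap(n) for n in('top','side')}
pickle.dump(D,open('d0.pkl','wb'))
im=np.hstack([D['top']['frame'],D['side']['frame']])[...,::-1]
save(D['top'],'top0.png',f=1.5); save(D['side'],'side0.png',f=1.5)
print(D['top']['tw'],D['side']['tw'])
E
```

```text
pics
{'time': 0.0, 'joint_pos': array([ 6.97052323e+01,  7.51497940e+00,  8.53307001e+01,  6.53593796e-04,
        8.72616413e+01, -4.89376246e+00]), 'qd': array([ 0.02644498,  0.02469353, -0.10422153,  0.0323244 , -0.00692248,
       -0.0422905 ]), 'joint_efforts': array([-1.89771417e-03, -5.69410908e+01, -5.00545442e+01, -2.70640221e-04,
        1.50946289e-02, -1.72465332e-05]), 'tool_pos': array([159.13037253, 577.93228322, 230.23216118]), 'tcp_rot': array([-89.9901942 ,   0.10687392,  74.59897206]), 'ft_force': array([-0.59774547,  0.25325488, -0.70485319]), 'wrist_torque': array([ 0.01506932, -0.01058579, -0.06511648]), 'finger_gap': 85.29295602875958}
[[ 0.27 -0.   -0.96]
 [ 0.96 -0.    0.27]
 [-0.   -1.    0.  ]]
[ 4.48729331e+02 -8.48660520e-01  1.08255152e+03] [ 366.99191379  522.93580426 1314.42750311]
```

View pics/top0.png

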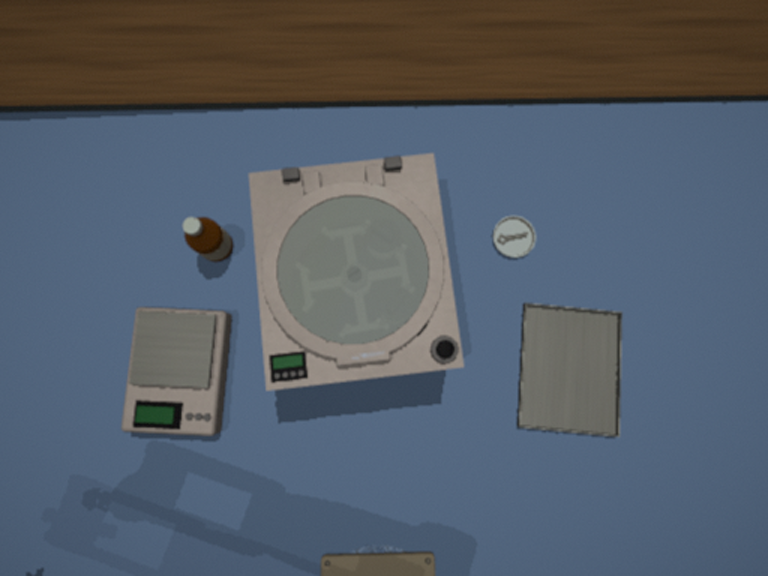

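View pics/side0.png

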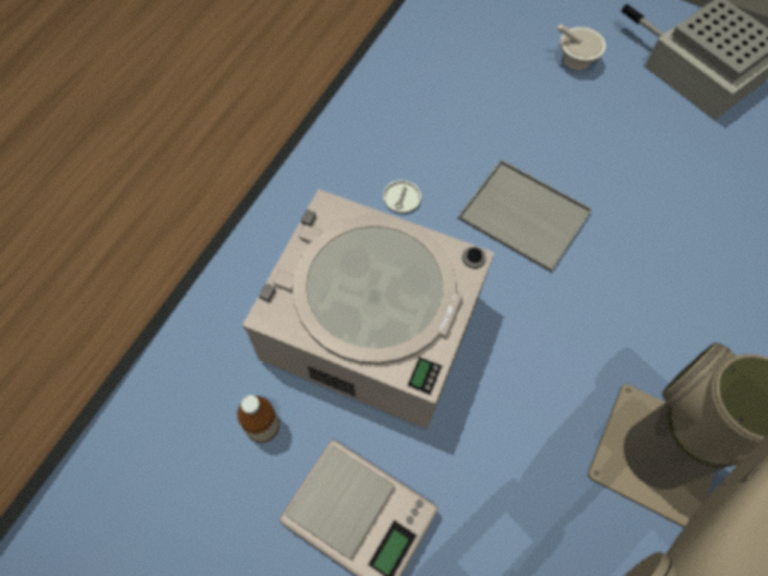

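Top view: centrifuge in the centre, release button at (445,349), tray at right with corners (524,304), (621,313), (618,436), (518,428), dish (514,237), bottle (205,235) and balance at left; the rotor shows faintly through the lid. The side view agrees.

```bash
cat >> h.py <<'E'
def down(yaw):
    """tool y (fingers) down, tool x (jaws) along world yaw deg"""
    a=np.radians(yaw); x=np.array([np.cos(a),np.sin(a),0]); y=np.array([0,0,-1.]); return np.stack([x,y,np.cross(x,y)],1)
E
python3 - <<'E'
from h import *
import pickle
D=pickle.load(open('d0.pkl','rb')); d=D['top']
q=lambda u,v,z=None: px(d,u/1.5,v/1.5,z).round(1)
print('btn',q(445,349),q(445,349,220))
print('deck corners',[q(u,v,200) for u,v in((249,172),(434,154),(462,367),(267,389))])
print('tray',[q(u,v,16) for u,v in((524,304),(621,313),(618,436),(518,428))], q(570,370))
print('dish',q(514,237,12),'bottle',q(193,225))
print('lid', q(353,268), q(363,357))
for c in 'side',:
    e=D[c]; print('side btn',px(e,474/1.5,257/1.5).round(1),px(e,474/1.5,257/1.5,220).round(1),[px(e,u/1.5,v/1.5,16).round(1) for u,v in((460,216),(503,163),(590,212),(551,268))])
E
```

```text
btn [ 485.8 -116.2  219.8] [ 485.8 -116.2  220. ]
deck corners [array([803.6, 214.8, 200. ]), array([ 831.9, -113.1,  200. ]), array([ 456.3, -146. ,  200. ]), array([426.8, 177.4, 200. ])]
tray [array([ 583.2, -309.5,   16. ]), array([ 560.9, -507.6,   16. ]), array([ 317.3, -478.4,   16. ]), array([ 336.7, -281.6,   16. ])] [ 447.7 -398.4    2.9]
dish [ 726.1 -298.8   12. ] bottle [720.2 323.6 160.2]
lid [624.8  32.9 213.9] [475.5  18.1 218.3]
side btn [ 483.2 -110.2  217.9] [ 482.9 -109.   220. ] [array([ 579.1, -311.2,   16. ]), array([ 551.7, -500.9,   16. ]), array([ 314.7, -468.6,   16. ]), array([ 340.2, -284.3,   16. ])]
```

```bash
python3 - <<'E'
from h import *
togo([430,300,330],down(30))
togo([400,300,330],down(0))
d=r.snapshot('wrist'); print(np.array(d['hand_eye']).round(2),np.array(d['intrinsics']).round(1))
E
```

```text
lin [-0.654 -0.331 -1.116] tw [ 0.     0.496 -0.001] rows 9.6
lin [-0.681 -0.331 -1.02 ] tw [ 0.001  0.829 -0.001] rows 10.4
[[   1.     -0.      0.      0.83]
 [  -0.     -0.33    0.94 -142.25]
 [  -0.     -0.94   -0.33   85.13]
 [   0.      0.      0.      1.  ]] [[278.8   0.  260.1]
 [  0.  278.8 189.2]
 [  0.    0.    1. ]]
```

Request:
move_arm:
  linear:
    - [-0.3,-0.33,-0.5]
    - [-0.68,-0.33,-1]
    - [-0.68,-0.33,-1]
    - [-0.68,-0.33,-1]
    - [-0.68,-0.33,-1]
    - [-0.68,-0.33,-1]
    - [-0.68,-0.33,-1]
    - [-0.68,-0.33,-1]
    - [-0.68,-0.33,-1]
    - [-0.68,-0.33,-1]
    - [-0.68,-0.33,-1]
    - [-0.68,-0.33,-1]
  twist:
    - [0,0.83,0]
    - [0,0.83,0]
    - [0,0.83,0]
    - [0,0.83,0]
    - [0,0.83,0]
    - [0,0.83,0]
    - [0,0.83,0]
    - [0,0.83,0]
    - [0,0.83,0]
    - [0,0.83,0]
    - [0,0.83,0]
    - [0,0.83,0]
  hand: [-1,-1,-1,-1,-1,-1,-1,-1,-1,-1,-1,-1]
  force: 60

```text
time: 1.15
tool_pos: [394.9, 300.9, 329.7]
tcp_rot: [-90.1, 0.0, -0.4]
ft_force: [-0.3, -0.0, 0.1]
finger_gap: -0.1
```

```bash
python3 - <<'E'
from h import *
s=r.sense(); print(s['tool_pos'],s['tcp_rot'],s['time'],s['joint_pos'].round(1))
togo([485,-115,250],down(-10))
E
```

```text
[394.92217255 300.92854634 329.70725102] [-9.00765396e+01  3.22906842e-02 -3.81907016e-01] 1.15 [31.4 -9.7 92.1 -0.  97.7 31.8]
lin [ 0.31   0.267 -1.384] tw [ 0.001  0.107 -0.   ] rows 10.4
```

Request:
move_arm:
  linear:
    - [0.3,0.15,-1]
    - [0.3,0.15,-1]
    - [0.3,0.15,-1]
    - [0.3,0.15,-1]
    - [0.3,0.15,-1]
    - [0.3,0.15,-1]
    - [0.3,0.15,-1]
    - [0.3,0.15,-1]
    - [0.3,0.15,-1]
  twist:
    - [0,0,0]
    - [0,0,0]
    - [0,0,0]
    - [0,0,0]
    - [0,0,0]
    - [0,0,0]
    - [0,0,0]
    - [0,0,0]
    - [0,0,0]
  hand: [-1,-1,-1,-1,-1,-1,-1,-1,-1]

```text
time: 1.9
tool_pos: [482.9, -3.7, 283.3]
tcp_rot: [-90.2, 0.2, -0.4]
ft_force: [0.2, 0.4, 0.2]
finger_gap: 0.3
```

```bash
python3 - <<'E'
from h import *
s=r.sense(); print(s['tool_pos'],s['tcp_rot'],s['time'])
togo([485,-115,228]); togo([485,-115,214])
E
```

```text
[482.92091453  -3.65957703 283.31112953] [-90.1621664    0.16954173  -0.44263114] 1.9
lin [ 0.01   0.185 -0.371] tw [0. 0. 0.] rows 3.0
lin [ 0.01   0.232 -0.37 ] tw [0. 0. 0.] rows 3.1
```

Request:
move_arm:
  linear:
    - [0.01,0.1,-0.37]
    - [0.01,0.1,-0.37]
    - [0.01,0.1,-0.37]
    - [0.01,0.1,-0.37]
    - [0.01,0.18,-0.37]
    - [0.01,0.21,-0.37]
    - [0.01,0.22,-0.37]
    - [0.01,0.23,-0.37]
    - [0.01,0.235,-0.37]
    - [0.01,0.235,-0.37]
    - [0.01,0.15,-0.37]
    - [0.01,0.0,-0.37]
  twist:
    - [0,0,0]
    - [0,0,0]
    - [0,0,0]
    - [0,0,0]
    - [0,0,0]
    - [0,0,0]
    - [0,0,0]
    - [0,0,0]
    - [0,0,0]
    - [0,0,0]
    - [0,0,0]
    - [0,0,0]
  hand: [-1,-1,-1,-1,-1,-1,-1,-1,-1,-1,-1,-1]

```text
time: 2.9
tool_pos: [482.8, -112.8, 276.7]
tcp_rot: [-90.0, 0.6, -0.3]
ft_force: [1.4, 0.5, -0.1]
finger_gap: -0.1
```

```bash
python3 - <<'E'
from h import *
togo([430,-250,400],down(0))
E
```

```text
lin [-0.178 -0.409 -0.458] tw [-0.    -0.003 -0.007] rows 4.6
```

Back out so that the top camera sees the bowl, and let the lid rise.

Request:
move_arm:
  linear:
    - [-0.18,-0.4,-0.46]
    - [-0.18,-0.4,-0.46]
    - [-0.18,-0.4,-0.46]
    - [-0.18,-0.4,-0.46]
    - [-0.18,-0.4,-0.46]
    - [-0.18,-0.4,-0.46]
    - [-0.18,-0.4,-0.46]
    - [-0.18,-0.4,-0.46]
    - [-0.18,-0.4,-0.46]
    - [-0.18,-0.4,-0.46]
    - [-0.18,-0.4,-0.46]
    - [-0.18,-0.4,-0.46]
  twist:
    - [0,0,0]
    - [0,0,0]
    - [0,0,0]
    - [0,0,0]
    - [0,0,0]
    - [0,0,0]
    - [0,0,0]
    - [0,0,0]
    - [0,0,0]
    - [0,0,0]
    - [0,0,0]
    - [0,0,0]
  hand: [0,0,0,0,0,0,0,0,0,0,0,0]

```text
time: 3.9
tool_pos: [429.5, -249.8, 396.7]
tcp_rot: [-89.9, 0.7, -0.2]
ft_force: [0.6, 0.7, 0.0]
finger_gap: 42.5
```

```bash
python3 - <<'E'
from h import *
import pickle
d=snap('top'); pickle.dump(d,open('d1.pkl','wb')); save(d,'top1.png',(150,80,330,270),4)
E
```

```text
(no output)
```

View pics/top1.png

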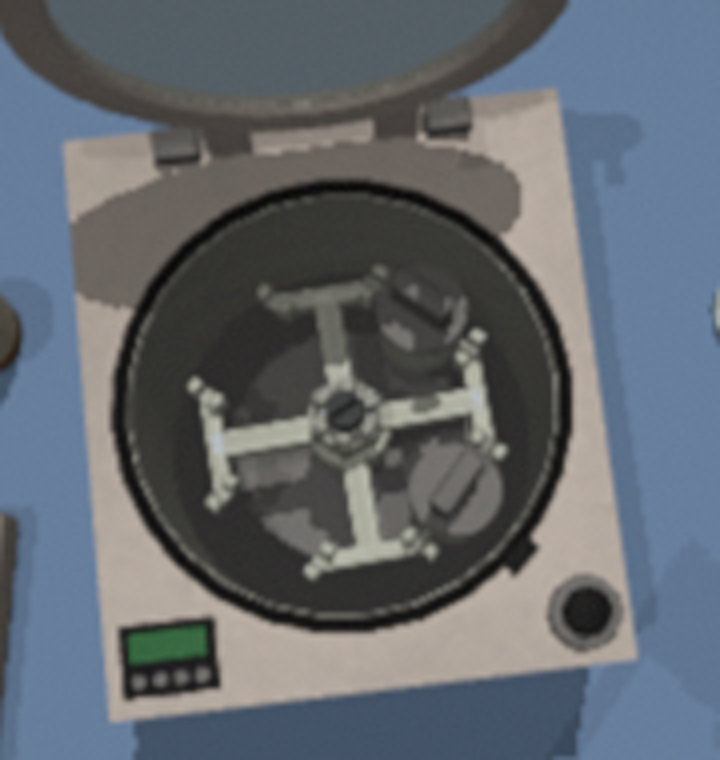

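Lid is fully open. Two buckets only: fins at crop (425,308) and (457,486) (crop 4x, offset (150,80)); the spindle with its dark line sits at (345,412).

```bash
python3 - <<'E'
from h import *
import pickle
d=pickle.load(open('d1.pkl','rb')); P=cloud(d)
C=np.array([624.7,33.5])
m=(P[...,2]>183)&(P[...,2]<200)&(np.linalg.norm(P[...,:2]-C,axis=-1)<128)
m=m.astype(np.uint8); n,l,st,ce=cv2.connectedComponentsWithStats(m)
for i in range(1,n):
    if st[i,4]>8:
        q=P[l==i]; box=cv2.minAreaRect(q[:,:2].astype(np.float32)); print(st[i,4],q.mean(0).round(1),box, (q.mean(0)[:2]-C).round(1), np.degrees(np.arctan2(*(q.mean(0)[:2]-C)[::-1])))
q=lambda u,v,z=None: px(d,150+u/4,80+v/4,z).round(1)
print('spindle',q(345,412),q(345,412,173)); print(q(430,310),q(457,486))
# rotor arm ends
print([q(u,v,139) for u,v in((264,292),(381,271),(477,337),(500,451),(430,550),(312,572),(214,502),(195,386))])
# lid check
top=P[:150,:,:]; mm=(P[...,2]>230)&(P[...,0]>700)
print('lid', P[mm][:,0].min().round(),P[mm][:,0].max().round(),P[mm][:,2].max().round())
E
```

```text
105 [697.6 -18.2 191.6] ((698.3811645507812, -18.32818603515625), (43.24660873413086, 16.26593780517578), 53.218299865722656) [ 72.9 -51.7] -35.35950707050312
107 [572.6 -37.9 191.8] ((573.1492919921875, -38.09651184082031), (15.762733459472656, 43.56450653076172), 54.85395431518555) [-52.1 -71.4] -126.1086788345802
spindle [621.2  32.1 173.8] [621.3  32.2 173. ]
[685.3 -25.1 189.8] [568.3 -39.9 190.8]
[array([713.7,  88.7, 139. ]), array([727.4,   7.1, 139. ]), array([679. , -58.6, 139. ]), array([598.8, -72.1, 139. ]), array([532. , -22.8, 139. ]), array([518.7,  56.9, 139. ]), array([567.3, 122.9, 139. ]), array([647.8, 136.2, 139. ])]
lid 765.0 830.0 547.0
```

```bash
python3 - <<'E'
from h import *
import pickle
d=pickle.load(open('d1.pkl','rb')); P=cloud(d)
for a in range(230,540,40):
    m=(P[...,0]>700)&(P[...,2]>a)&(P[...,2]<a+40)&(P[...,1]>-80)&(P[...,1]<120)
    if m.any(): print(a,P[m][:,0].min().round(),P[m][:,0].max().round())
togo([698,-18.3,300],down(-35.5)); togo([573,-38,300],down(54.5));togo([573,-38,300],down(-125.5))
E
```

```text
230 789.0 808.0
270 790.0 815.0
310 797.0 818.0
350 799.0 820.0
390 800.0 820.0
430 800.0 829.0
470 765.0 828.0
510 787.0 827.0
lin [0.895 0.313 0.776] tw [ 0.002  0.392 -0.007] rows 8.8
lin [0.479 0.318 0.708] tw [-0.004 -0.608 -0.007] rows 7.6
lin [0.479 0.318 0.708] tw [ 0.008  1.392 -0.005] rows 17.5
```

Request:
move_arm:
  linear:
    - [0.895,0.313,0.776]
    - [0.895,0.313,0.776]
    - [0.895,0.313,0.776]
    - [0.895,0.313,0.776]
    - [0.895,0.313,0.776]
    - [0.895,0.313,0.776]
    - [0.895,0.313,0.776]
    - [0.895,0.313,0.776]
    - [0.895,0.313,0.776]
    - [0.895,0.313,0.776]
    - [0.895,0.313,0.776]
    - [0.895,0.313,0.776]
  twist:
    - [0,0.392,-0.007]
    - [0,0.392,-0.007]
    - [0,0.392,-0.007]
    - [0,0.392,-0.007]
    - [0,0.392,-0.007]
    - [0,0.392,-0.007]
    - [0,0.392,-0.007]
    - [0,0.392,-0.007]
    - [0,0.392,-0.007]
    - [0,0.392,-0.007]
    - [0,0.392,-0.007]
    - [0,0.392,-0.007]
  hand: [0,0,0,0,0,0,0,0,0,0,0,0]

```text
time: 4.95
tool_pos: [697.7, -18.2, 299.4]
tcp_rot: [-90.2, 0.0, -35.5]
ft_force: [0.0, 0.2, 0.4]
finger_gap: 42.8
```

```bash
python3 - <<'E'
from h import *
d=snap('wrist'); save(d,'w1.png',f=1.2)
P=cloud(d); m=(P[...,2]>183)&(P[...,2]<200)&(np.linalg.norm(P[...,:2]-[624.5,33.5],axis=-1)<128)
n,l,st,ce=cv2.connectedComponentsWithStats(m.astype(np.uint8))
for i in range(1,n):
    if st[i,4]>30:
        q=P[l==i]; print(st[i,4],q.mean(0).round(1),cv2.minAreaRect(q[:,:2].astype(np.float32)))
print(r.sense()['joint_pos'].round(1)); togo([698,-18.3,162],down(-35.5))
E
```

```text
763 [699.2 -17.7 191.8] ((698.3587646484375, -19.29003143310547), (43.71015548706055, 15.997803688049316), 54.139869689941406)
520 [570.5 -34.4 190.8] ((569.8180541992188, -37.053733825683594), (16.36713409423828, 35.438514709472656), 54.460025787353516)
[-5.7 22.2 60.8 -0.2 97.  29.9]
lin [-0.001  0.463  0.004] tw [ 0.002 -0.001  0.001] rows 3.3
```

View pics/w1.png

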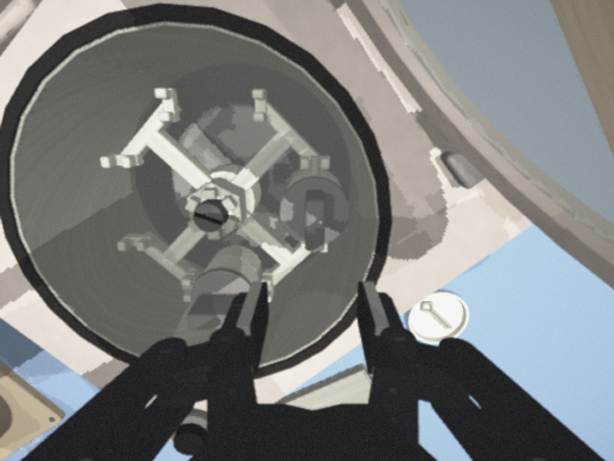

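The wrist view agrees (fin at (315,225), nut and line at (212,212)). Descend and grip.

Request:
move_arm:
  linear:
    - [0,0.2,0.002]
    - [0,0.35,0.002]
    - [0,0.44,0.002]
    - [0,0.463,0.002]
    - [0,0.463,0.002]
    - [0,0.463,0.002]
    - [0,0.463,0.002]
    - [0,0.463,0.002]
    - [0,0.463,0.002]
    - [0,0.463,0.002]
    - [0,0.463,0.002]
    - [0,0.463,0.002]
  twist:
    - [0,0,0]
    - [0,0,0]
    - [0,0,0]
    - [0,0,0]
    - [0,0,0]
    - [0,0,0]
    - [0,0,0]
    - [0,0,0]
    - [0,0,0]
    - [0,0,0]
    - [0,0,0]
    - [0,0,0]
  hand: [0,0,0,0,0,-1,-1,-1,-1,-1,-1,-1]
  force: 80

```text
time: 6.0
tool_pos: [700.4, -19.4, 167.1]
tcp_rot: [-90.0, -0.4, -35.6]
ft_force: [-1.6, -1.7, 8.8]
finger_gap: 14.6
```

Request:
move_arm:
  linear:
    - [0,-0.03,0]
    - [0,-0.06,0]
    - [0,-0.1,0]
    - [0,-0.18,0]
    - [0,-0.28,0]
    - [0,-0.38,0]
    - [0,-0.46,0]
    - [0,-0.5,0]
    - [0,-0.5,0]
    - [0,-0.5,0]
  twist:
    - [0,0,0]
    - [0,0,0]
    - [0,0,0]
    - [0,0,0]
    - [0,0,0]
    - [0,0,0]
    - [0,0,0]
    - [0,0,0]
    - [0,0,0]
    - [0,0,0]
  hand: [-1,-1,-1,-1,-1,-1,-1,-1,-1,-1]
  force: 100

```text
time: 6.83
tool_pos: [699.7, -18.8, 317.4]
tcp_rot: [-89.9, -0.5, -35.6]
ft_force: [-0.4, -0.0, -5.2]
finger_gap: 14.2
```

```bash
python3 - <<'E'
from h import *
d=snap('top'); P=cloud(d)
# tray now: points low, beyond y<-260, non-blue => rim height
m=(P[...,1]<-230)&(P[...,1]>-560)&(P[...,0]>250)&(P[...,0]<680)&(P[...,2]>1.5)&(P[...,2]<30)
n,l,st,ce=cv2.connectedComponentsWithStats(m.astype(np.uint8))
for i in range(1,n):
    if st[i,4]>200:
        q=P[l==i]; print(st[i,4],q.mean(0).round(1),cv2.minAreaRect(q[:,:2].astype(np.float32)))
print(r.sense()['ft_force'])
togo([400,-300,330],down(-35.5))
E
```

```text
4298 [ 450.9 -396.9    4.7] ((455.2525634765625, -396.8941955566406), (235.80458068847656, 281.8008728027344), 84.4644546508789)
[ 0.46699185 -0.34690972 -4.89510602]
lin [-0.265 -0.05  -1.342] tw [ 0.    -0.001  0.004] rows 9.9
```

Request:
move_arm:
  linear:
    - [0.03,0,-0.1]
    - [0.05,0,-0.22]
    - [0.07,0,-0.34]
    - [0.09,0,-0.46]
    - [0.11,0,-0.58]
    - [0.13,0,-0.7]
    - [0.15,0,-0.82]
    - [0.15,0,-0.92]
    - [0.15,0,-1]
    - [0.15,0,-1]
  twist:
    - [0,0,0]
    - [0,0,0]
    - [0,0,0]
    - [0,0,0]
    - [0,0,0]
    - [0,0,0]
    - [0,0,0]
    - [0,0,0]
    - [0,0,0]
    - [0,0,0]
  hand: [-1,-1,-1,-1,-1,-1,-1,-1,-1,-1]

```text
time: 7.72
tool_pos: [557.4, -292.8, 312.5]
tcp_rot: [-90.2, -0.1, -35.8]
ft_force: [0.5, 0.9, -4.1]
finger_gap: 14.1
```

```bash
python3 - <<'E'
from h import *
import pickle
d=snap('top');save(d,'top2.png',(290,140,470,330),3.5)
pickle.dump(d,open('d2.pkl','wb'))
print(r.sense()['finger_gap'],r.sense()['ft_force'])
togo([505,-402,250],down(-35.5)); togo([505,-402,85],down(-35.5))
E
```

```text
14.128005467189823 [ 0.55427362  0.1357465  -4.54638262]
lin [ 0.071  0.21  -0.405] tw [ 0.001 -0.003  0.001] rows 3.3
lin [ 0.07   0.76  -0.405] tw [ 0.001 -0.003  0.001] rows 6.2
```

View pics/top2.png

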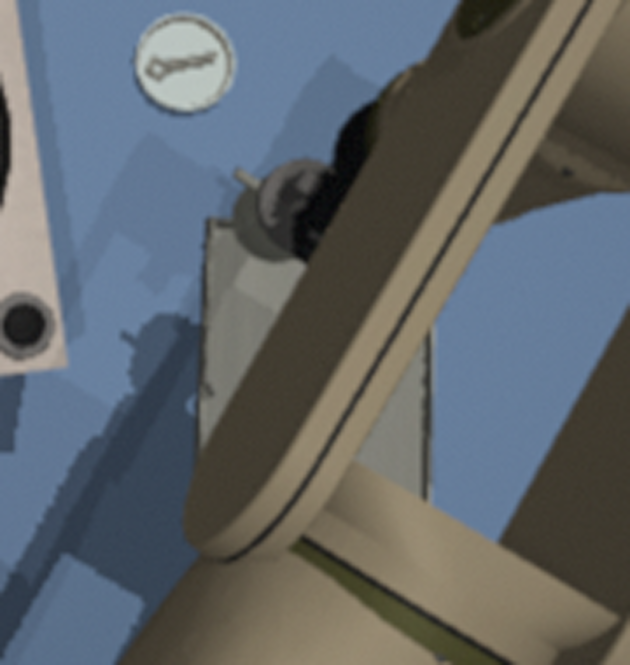

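Bucket held upright at (290,200), tray unmoved (left edge from (208,218) down). Set it down.

Request:
move_arm:
  linear:
    - [0.03,0.05,-0.12]
    - [0.05,0.1,-0.24]
    - [0.07,0.15,-0.34]
    - [0.07,0.25,-0.405]
    - [0.07,0.38,-0.405]
    - [0.07,0.5,-0.405]
    - [0.07,0.6,-0.405]
    - [0.07,0.68,-0.405]
    - [0.07,0.72,-0.405]
    - [0.07,0.74,-0.405]
    - [0.07,0.75,-0.405]
    - [0.07,0.75,-0.405]
  twist:
    - [0,0,0]
    - [0,0,0]
    - [0,0,0]
    - [0,0,0]
    - [0,0,0]
    - [0,0,0]
    - [0,0,0]
    - [0,0,0]
    - [0,0,0]
    - [0,0,0]
    - [0,0,0]
    - [0,0,0]
  hand: [-1,-1,-1,-1,-1,-1,-1,-1,-1,-1,-1,-1]

```text
time: 8.77
tool_pos: [505.4, -402.0, 88.4]
tcp_rot: [-90.1, -0.1, -35.8]
ft_force: [0.9, 0.2, -2.9]
finger_gap: 14.4
```

Request:
move_arm:
  linear:
    - [0,0.005,0]
    - [0,0.012,0]
    - [0,0.012,0]
    - [0,0.012,0]
  twist:
    - [0,0,0]
    - [0,0,0]
    - [0,0,0]
    - [0,0,0]
  hand: [-1,-1,-1,-1]

```text
time: 9.1
tool_pos: [505.7, -402.3, 85.7]
tcp_rot: [-90.1, -0.2, -35.8]
ft_force: [-1.0, 0.5, -4.3]
finger_gap: 14.4
```

Request:
move_arm:
  linear:
    - [0,0.007,0]
    - [0,0.015,0]
    - [0,0.015,0]
    - [0,0.015,0]
  twist:
    - [0,0,0]
    - [0,0,0]
    - [0,0,0]
    - [0,0,0]
  hand: [-1,-1,-1,-1]

```text
time: 9.43
tool_pos: [506.2, -402.8, 85.6]
tcp_rot: [-90.1, -0.3, -35.7]
ft_force: [-10.7, 8.7, 22.6]
finger_gap: 14.2
```

Firmly on the floor. Release and raise.

Request:
move_arm:
  linear:
    - [0,-0.012,0]
    - [0,-0.012,0]
    - [0,-0.012,0]
    - [0,-0.012,0]
    - [0,-0.02,0]
    - [0,-0.1,0]
    - [0,-0.25,0]
    - [0,-0.4,0]
    - [0,-0.55,0]
    - [0,-0.69,0]
    - [0,-0.8,0]
    - [0,-0.8,0]
  twist:
    - [0,0,0]
    - [0,0,0]
    - [0,0,0]
    - [0,0,0]
    - [0,0,0]
    - [0,0,0]
    - [0,0,0]
    - [0,0,0]
    - [0,0,0]
    - [0,0,0]
    - [0,0,0]
    - [0,0,0]
  hand: [-1,0,0,0,0,0,0,0,0,0,0,0]

```text
time: 10.43
tool_pos: [507.7, -403.7, 337.1]
tcp_rot: [-90.2, -1.1, -35.7]
ft_force: [0.8, 0.1, 2.5]
finger_gap: 42.5
```

```bash
python3 - <<'E'
from h import *
d=snap('wrist'); save(d,'w2.png',f=1.2)
P=cloud(d); m=(P[...,2]>103)&(P[...,2]<118)&(P[...,1]<-280)
n,l,st,ce=cv2.connectedComponentsWithStats(m.astype(np.uint8))
for i in range(1,n):
    if st[i,4]>30:
        q=P[l==i]; print(st[i,4],q.mean(0).round(1),cv2.minAreaRect(q[:,:2].astype(np.float32)))
togo([573,-37.5,300],down(54.5))
E
```

```text
381 [ 507.3 -404.1  110.1] ((507.0429992675781, -404.7769775390625), (43.49308776855469, 15.203972816467285), 53.71125793457031)
lin [-0.537  0.098  1.118] tw [ 0.01  -1.003  0.007] rows 12.6
```

View pics/w2.png

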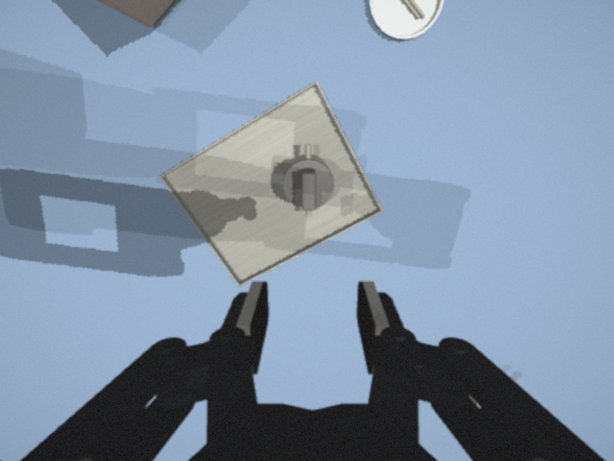

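Bucket stands upright in the tray at (305,185). Now the second.

Request:
move_arm:
  linear:
    - [-0.1,0,0.12]
    - [-0.2,0,0.24]
    - [-0.3,0,0.36]
    - [-0.4,0,0.5]
    - [-0.5,0,0.6]
    - [-0.537,0,0.7]
    - [-0.537,0,0.8]
    - [-0.537,0,0.9]
    - [-0.537,0,1]
    - [-0.537,0.05,1]
    - [-0.537,0.05,1]
    - [-0.537,0.05,1]
  twist:
    - [0,-1,0]
    - [0,-1,0]
    - [0,-1,0]
    - [0,-1,0]
    - [0,-1,0]
    - [0,-1,0]
    - [0,-1,0]
    - [0,-1,0]
    - [0,-1,0]
    - [0,-1,0]
    - [0,-1,0]
    - [0,-1,0]
  hand: [0,0,0,0,0,0,0,0,0,0,0,0]

```text
time: 11.48
tool_pos: [551.5, -65.0, 311.7]
tcp_rot: [-90.7, 0.3, 50.6]
ft_force: [0.2, 0.4, 0.1]
finger_gap: 42.6
```

```bash
python3 - <<'E'
from h import *
togo([573,-37.8,240],down(54.5))
togo([573,-37.8,167],down(54.5))
E
```

```text
lin [0.117 0.238 0.005] tw [ 0.008 -0.043 -0.003] rows 1.9
lin [0.118 0.482 0.008] tw [ 0.008 -0.043 -0.003] rows 3.6
```

Request:
move_arm:
  linear:
    - [0.117,0.05,0.005]
    - [0.117,0.1,0.005]
    - [0.117,0.2,0.005]
    - [0.117,0.32,0.006]
    - [0.117,0.42,0.007]
    - [0.117,0.482,0.008]
    - [0.117,0.482,0.008]
    - [0.117,0.482,0.008]
    - [0.117,0.482,0.008]
    - [0.117,0.482,0.008]
    - [0.117,0.482,0.008]
    - [0.117,0.482,0.008]
  twist:
    - [0.008,-0.043,-0.003]
    - [0.008,-0.043,-0.003]
    - [0.008,-0.043,-0.003]
    - [0.008,-0.043,-0.003]
    - [0.008,-0.043,-0.003]
    - [0.008,-0.043,-0.003]
    - [0.008,-0.043,-0.003]
    - [0.008,-0.043,-0.003]
    - [0.008,-0.043,-0.003]
    - [0.008,-0.043,-0.003]
    - [0.008,-0.043,-0.003]
    - [0.008,-0.043,-0.003]
  hand: [0,0,0,0,0,0,0,-1,-1,-1,-1,-1]
  force: 100

```text
time: 12.48
tool_pos: [573.8, -38.4, 168.6]
tcp_rot: [-90.1, -0.0, 54.5]
ft_force: [-2.0, -2.2, 3.0]
finger_gap: 14.2
```

Request:
move_arm:
  linear:
    - [0,-0.03,0]
    - [0,-0.06,0]
    - [0,-0.1,0]
    - [0,-0.18,0]
    - [0,-0.28,0]
    - [0,-0.38,0]
    - [0,-0.46,0]
    - [0,-0.5,0]
    - [0,-0.5,0]
    - [0,-0.5,0]
  twist:
    - [0,0,0]
    - [0,0,0]
    - [0,0,0]
    - [0,0,0]
    - [0,0,0]
    - [0,0,0]
    - [0,0,0]
    - [0,0,0]
    - [0,0,0]
    - [0,0,0]
  hand: [-1,-1,-1,-1,-1,-1,-1,-1,-1,-1]

```text
time: 13.32
tool_pos: [573.7, -38.2, 318.9]
tcp_rot: [-90.2, -0.1, 54.5]
ft_force: [-0.7, -1.0, -3.2]
finger_gap: 14.3
```

```bash
python3 - <<'E'
from h import *
d=snap('top'); P=cloud(d)
K=np.array(d['intrinsics'])
m=(P[...,1]<-230)&(P[...,1]>-560)&(P[...,0]>250)&(P[...,0]<680)&(P[...,2]>1.5)&(P[...,2]<30)
q=P[m]; print(m.sum(),q.mean(0).round(1),cv2.minAreaRect(q[:,:2].astype(np.float32)))
m=(P[...,1]<-230)&(P[...,1]>-560)&(P[...,2]>103)&(P[...,2]<118); print('finA',P[m].mean(0).round(1))
print(r.sense()['ft_force'])
togo([396,-391,310],down(54.5)); togo([396,-391,310],down(0))
E
```

```text
5463 [ 448.2 -397.     4.3] ((464.97149658203125, -395.1690979003906), (329.6241760253906, 429.753662109375), 89.9959716796875)
finA [ 507.  -401.5  109.9]
[ 0.14916483  0.19936915 -3.55363753]
lin [-1.3    0.025 -0.203] tw [ 0.001  0.    -0.   ] rows 9.5
lin [-1.3    0.025 -0.203] tw [ 0.001  0.606 -0.   ] rows 9.5
```

Request:
move_arm:
  linear:
    - [-0.1,0,-0.02]
    - [-0.22,0,-0.04]
    - [-0.34,0,-0.07]
    - [-0.46,0,-0.09]
    - [-0.58,0,-0.11]
    - [-0.7,0,-0.13]
    - [-0.82,0,-0.16]
    - [-0.92,0,-0.18]
    - [-1,0,-0.2]
    - [-1,0,-0.2]
  twist:
    - [0,0,0]
    - [0,0,0]
    - [0,0,0]
    - [0,0,0]
    - [0,0,0]
    - [0,0,0]
    - [0,0,0]
    - [0,0,0]
    - [0,0,0]
    - [0,0,0]
  hand: [-1,-1,-1,-1,-1,-1,-1,-1,-1,-1]

```text
time: 14.2
tool_pos: [444.6, -320.7, 314.2]
tcp_rot: [-89.8, 0.1, 54.2]
ft_force: [-0.2, -0.9, -4.2]
finger_gap: 13.9
```

```bash
python3 - <<'E'
from h import *
import pickle
d=snap('wrist'); pickle.dump(d,open('d3.pkl','wb'));save(d,'w3.png',f=1.2)
print(r.sense()['finger_gap'],r.sense()['ft_force'])
togo([396,-391,88],down(54.5))
E
```

```text
14.086964725848643 [ 0.09504607  0.69945079 -3.33889294]
lin [-0.292  0.755 -0.009] tw [-0.002 -0.002 -0.   ] rows 5.8
```

View pics/w3.png

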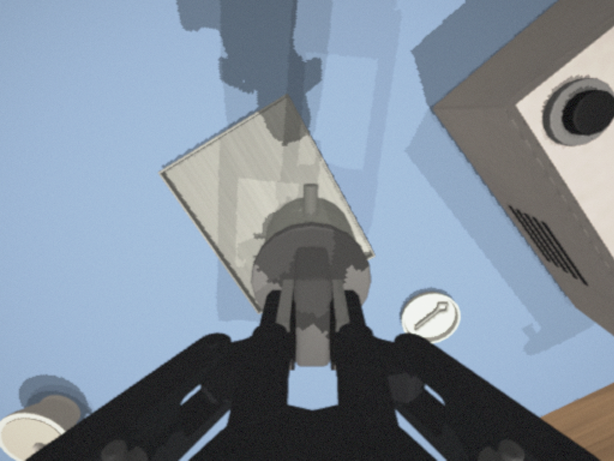

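Bucket held upright; tray corners at (163,173), (288,97), (373,253).

```bash
python3 - <<'E'
from h import *
import pickle
d=pickle.load(open('d3.pkl','rb'))
print([px(d,u/1.2,v/1.2,16).round(0) for u,v in((163,173),(288,97),(373,253))])
E
```

```text
[array([ 322., -475.,   16.]), array([ 344., -284.,   16.]), array([ 581., -311.,   16.])]
```

Request:
move_arm:
  linear:
    - [-0.08,0.03,0]
    - [-0.2,0.06,0]
    - [-0.28,0.12,-0.005]
    - [-0.292,0.22,-0.009]
    - [-0.292,0.35,-0.009]
    - [-0.292,0.48,-0.009]
    - [-0.292,0.6,-0.009]
    - [-0.292,0.69,-0.009]
    - [-0.292,0.73,-0.009]
    - [-0.292,0.75,-0.009]
    - [-0.292,0.755,-0.009]
    - [-0.292,0.755,-0.009]
  twist:
    - [0,0,0]
    - [0,0,0]
    - [0,0,0]
    - [0,0,0]
    - [0,0,0]
    - [0,0,0]
    - [0,0,0]
    - [0,0,0]
    - [0,0,0]
    - [0,0,0]
    - [0,0,0]
    - [0,0,0]
  hand: [-1,-1,-1,-1,-1,-1,-1,-1,-1,-1,-1,-1]

```text
time: 15.25
tool_pos: [396.4, -390.5, 87.9]
tcp_rot: [-89.8, 0.0, 54.3]
ft_force: [0.8, -0.3, -3.4]
finger_gap: 13.7
```

Request:
move_arm:
  linear:
    - [0,0.006,0]
    - [0,0.009,0]
    - [0,0.009,0]
    - [0,0.009,0]
  twist:
    - [0,0,0]
    - [0,0,0]
    - [0,0,0]
    - [0,0,0]
  hand: [-1,-1,-1,-1]

```text
time: 15.58
tool_pos: [397.2, -391.0, 86.8]
tcp_rot: [-89.9, 0.0, 54.3]
ft_force: [-1.7, 2.1, 6.8]
finger_gap: 14.4
```

Request:
move_arm:
  linear:
    - [0,-0.002,0]
    - [0,-0.002,0]
    - [0,-0.002,0]
    - [0,-0.002,0]
    - [0,-0.02,0]
    - [0,-0.1,0]
    - [0,-0.25,0]
    - [0,-0.4,0]
    - [0,-0.55,0]
    - [0,-0.69,0]
    - [0,-0.8,0]
    - [0,-0.8,0]
  twist:
    - [0,0,0]
    - [0,0,0]
    - [0,0,0]
    - [0,0,0]
    - [0,0,0]
    - [0,0,0]
    - [0,0,0]
    - [0,0,0]
    - [0,0,0]
    - [0,0,0]
    - [0,0,0]
    - [0,0,0]
  hand: [-1,0,0,0,0,0,0,0,0,0,0,0]

```text
time: 16.58
tool_pos: [399.5, -393.4, 337.9]
tcp_rot: [-90.7, 0.2, 54.3]
ft_force: [1.4, -0.2, 1.4]
finger_gap: 43.0
```

```bash
python3 - <<'E'
from h import *
d=snap('wrist'); save(d,'w4.png',f=1.0)
P=cloud(d); m=(P[...,2]>103)&(P[...,2]<118)&(P[...,1]<-280)
n,l,st,ce=cv2.connectedComponentsWithStats(m.astype(np.uint8))
for i in range(1,n):
    if st[i,4]>30:
        q=P[l==i]; print(st[i,4],q.mean(0).round(1),q[:,2].std())
print(r.sense()['joint_pos'].round(1))
togo([590,-20,330],down(54.5))
E
```

```text
377 [ 396.7 -388.9  110.1] 1.2255627436468302
326 [ 504.4 -403.1  109.5] 2.0609096263997873
[-4.980e+01 -4.000e-01  8.280e+01 -1.000e-01  9.700e+01 -1.041e+02]
lin [1.381 0.008 0.208] tw [ 0.006 -0.002 -0.002] rows 10.0
```

View pics/w4.png

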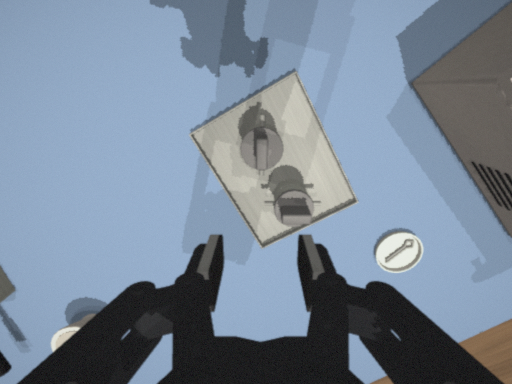

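Both buckets stand upright at (262,145) and (292,200). Now to the nut.

Request:
move_arm:
  linear:
    - [0.1,0,0.02]
    - [0.22,0,0.04]
    - [0.34,0,0.06]
    - [0.48,0,0.08]
    - [0.6,0,0.1]
    - [0.74,0,0.12]
    - [0.88,0,0.15]
    - [1,0,0.2]
    - [1,0,0.2]
    - [1,0,0.2]
  twist:
    - [0,0,0]
    - [0,0,0]
    - [0,0,0]
    - [0,0,0]
    - [0,0,0]
    - [0,0,0]
    - [0,0,0]
    - [0,0,0]
    - [0,0,0]
    - [0,0,0]
  hand: [1,1,1,1,1,1,1,1,1,1]

```text
time: 17.47
tool_pos: [525.5, -112.0, 331.8]
tcp_rot: [-90.5, 0.2, 54.6]
ft_force: [-1.3, -0.3, -0.5]
finger_gap: 85.3
```

```bash
python3 - <<'E'
from h import *
togo([624,33.5,240],down(54.5))
E
```

```text
lin [0.587 0.304 0.016] tw [ 0.005  0.001 -0.002] rows 4.8
```

Request:
move_arm:
  linear:
    - [0.14,0.05,0.016]
    - [0.28,0.1,0.016]
    - [0.42,0.15,0.016]
    - [0.55,0.25,0.016]
    - [0.587,0.3,0.016]
    - [0.587,0.304,0.016]
    - [0.587,0.304,0.016]
    - [0.587,0.304,0.016]
  twist:
    - [0.005,0,0]
    - [0.005,0,0]
    - [0.005,0,0]
    - [0.005,0,0]
    - [0.005,0,0]
    - [0.005,0,0]
    - [0.005,0,0]
    - [0.005,0,0]
  hand: [1,1,1,1,1,1,1,1]

```text
time: 18.13
tool_pos: [623.8, 32.0, 239.6]
tcp_rot: [-90.0, 0.3, 54.5]
ft_force: [-0.5, -0.1, 0.3]
finger_gap: 85.5
```

```bash
python3 - <<'E'
from h import *
import pickle
d=snap('wrist'); pickle.dump(d,open('d5.pkl','wb'))
K=np.array(d['intrinsics']); c=K@(d['Rw'].T@(np.array([624,33.5,168])-d['tw'])); c=c[:2]/c[2]; print(c)
u,v=c.astype(int); print(u-45,v-35); save(d,'w5.png',(u-45,v-35,u+45,v+35),8)
E
```

```text
[261.1791693  201.37480288]
216 166
```

View pics/w5.png

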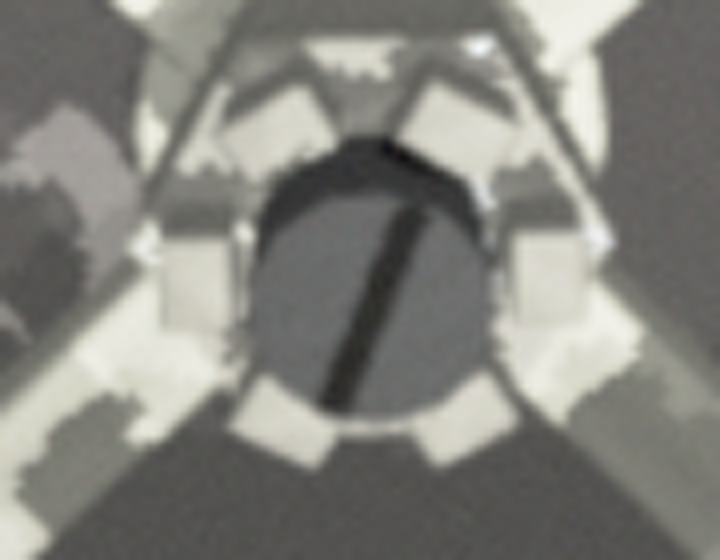

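Line from (410,210) to (337,408); merlon centres about (199,280), (548,278), (277,132), (460,130), (278,420), (467,418).

```bash
python3 - <<'E'
from h import *
import pickle
d=pickle.load(open('d5.pkl','rb'))
q=lambda u,v,z: px(d,216+(u-4)/8,166+(v-4)/8,z)[:2]
a,b=q(410,210,173),q(337,408,173); L=np.degrees(np.arctan2(*(a-b)[::-1]))
M=np.array([q(u,v,165) for u,v in((199,280),(548,278),(277,132),(460,130),(278,420),(467,418))]); c=M.mean(0)
an=np.degrees(np.arctan2(*(M-c).T[::-1])); print('line',L,(a+b)/2,'c',c,'merlon',an.round(1),(an%60).round(1),np.linalg.norm(M-c,axis=1).round(1))
mm=np.degrees(np.angle(np.exp(1j*np.radians(an*6)).mean()))/6; print('slot dir mod60',(mm+30)%60,'line mod60',L%60)
print('spindle disc', q(370,305,173), r.sense()['joint_pos'].round(1))
E
```

```text
line 125.76032431362162 [624.90992038  33.78291965] c [624.55746093  33.87727677] merlon [-124.9   54.8  175.6  115.6  -67.    -2.8] [55.1 54.8 55.6 55.6 53.  57.2] [18.  18.4 18.7 18.6 19.  18.9]
slot dir mod60 25.20566900356686 line mod60 5.760324313621624
spindle disc [624.2455351   33.89233853] [ -1.7  11.2  80.2  -0.2  88.7 -56.1]
```

```bash
python3 - <<'E'
from h import *
togo([624.5,33.9,200],down(85.2)); togo([624.5,33.9,121],down(85.2))
E
```

```text
lin [0.007 0.136 0.004] tw [ 0.    -0.341 -0.002] rows 4.3
lin [0.008 0.4   0.004] tw [ 0.    -0.341 -0.002] rows 4.3
```

Request:
move_arm:
  linear:
    - [0.007,0.03,0.004]
    - [0.007,0.06,0.004]
    - [0.007,0.1,0.004]
    - [0.007,0.13,0.004]
    - [0.007,0.14,0.004]
    - [0.007,0.22,0.004]
    - [0.007,0.3,0.004]
    - [0.007,0.36,0.004]
    - [0.008,0.39,0.004]
    - [0.008,0.4,0.004]
    - [0.008,0.4,0.004]
    - [0.008,0.4,0.004]
  twist:
    - [0,-0.341,-0.002]
    - [0,-0.341,-0.002]
    - [0,-0.341,-0.002]
    - [0,-0.341,-0.002]
    - [0,-0.341,-0.002]
    - [0,-0.341,-0.002]
    - [0,-0.341,-0.002]
    - [0,-0.341,-0.002]
    - [0,-0.341,-0.002]
    - [0,-0.341,-0.002]
    - [0,-0.341,-0.002]
    - [0,-0.341,-0.002]
  hand: [1,1,1,1,1,1,1,1,1,1,1,1]

```text
time: 19.18
tool_pos: [625.6, 33.3, 122.9]
tcp_rot: [-90.2, 0.0, 85.1]
ft_force: [0.2, 0.2, 1.0]
finger_gap: 85.6
```

Request:
move_arm:
  linear:
    - [0,0,0]
    - [0,0,0]
    - [0,0,0]
    - [0,0,0]
    - [0,0,0]
    - [0,0,0]
  twist:
    - [0,0,0]
    - [0,0,0]
    - [0,0,0]
    - [0,0,0]
    - [0,0,0]
    - [0,0,0]
  hand: [-1,-1,-1,-1,-1,-1]
  force: 90

```text
time: 19.68
tool_pos: [626.3, 32.3, 124.8]
tcp_rot: [-90.3, 0.1, 85.1]
ft_force: [-3.0, -4.9, 8.2]
finger_gap: 44.3
```

```bash
python3 - <<'E'
from h import *
s=r.sense(); print({k:np.round(s[k],2) for k in('tool_pos','tcp_rot','ft_force','wrist_torque','finger_gap','joint_pos')})
E
```

```text
{'tool_pos': array([626.32,  32.28, 124.77]), 'tcp_rot': array([-90.28,   0.13,  85.12]), 'ft_force': array([-3.05, -4.89,  8.17]), 'wrist_torque': array([-0.75,  0.52,  0.04]), 'finger_gap': np.float64(44.33), 'joint_pos': array([ -1.64,  15.39,  87.59,  -0.15,  76.74, -86.73])}
```

Request:
move_arm:
  linear:
    - [0,-0.005,0]
    - [0,-0.007,0]
    - [0,-0.007,0]
    - [0,-0.007,0]
    - [0,-0.007,0]
    - [0,-0.007,0]
    - [0,-0.007,0]
    - [0,-0.007,0]
    - [0,-0.007,0]
    - [0,-0.007,0]
    - [0,-0.007,0]
    - [0,-0.007,0]
  twist:
    - [0,0.03,0]
    - [0,0.08,0]
    - [0,0.14,0]
    - [0,0.2,0]
    - [0,0.26,0]
    - [0,0.32,0]
    - [0,0.38,0]
    - [0,0.44,0]
    - [0,0.5,0]
    - [0,0.56,0]
    - [0,0.62,0]
    - [0,0.66,0]
  hand: [-1,-1,-1,-1,-1,-1,-1,-1,-1,-1,-1,-1]

```text
time: 20.68
tool_pos: [625.7, 31.5, 125.0]
tcp_rot: [-90.3, -0.0, 25.4]
ft_force: [4.8, -4.0, -11.3]
finger_gap: 44.5
```

```bash
python3 - <<'E'
from h import *
s=r.sense(); print({k:np.round(s[k],2) for k in('tool_pos','tcp_rot','ft_force','wrist_torque','finger_gap','joint_pos')})
togo([624.5,33.9,123])
E
```

```text
{'tool_pos': array([625.66,  31.46, 124.95]), 'tcp_rot': array([-9.028e+01, -5.000e-02,  2.543e+01]), 'ft_force': array([  4.76,  -3.99, -11.28]), 'wrist_torque': array([-0.7 , -0.55,  0.12]), 'finger_gap': np.float64(44.49), 'joint_pos': array([ -1.67,  15.39,  87.58,  -0.24,  76.86, -27.05])}
lin [-0.     0.006  0.009] tw [0. 0. 0.] rows 0.1
```

Request:
move_arm:
  linear:
    - [0,0.005,0.003]
    - [0,0.005,0.006]
    - [0,0.005,0.006]
    - [0,0.005,0.006]
    - [0,0.005,0.006]
    - [0,0.005,0.006]
    - [0,0.005,0.006]
    - [0,0.005,0.006]
    - [0,0.005,0.006]
    - [0,0.005,0.006]
    - [0,0.005,0.006]
    - [0,0.005,0.006]
  twist:
    - [0,0.04,0]
    - [0,0.1,0]
    - [0,0.17,0]
    - [0,0.24,0]
    - [0,0.31,0]
    - [0,0.38,0]
    - [0,0.45,0]
    - [0,0.52,0]
    - [0,0.59,0]
    - [0,0.66,0]
    - [0,0.72,0]
    - [0,0.75,0]
  hand: [-1,-1,-1,-1,-1,-1,-1,-1,-1,-1,-1,-1]

```text
time: 21.68
tool_pos: [624.6, 31.6, 124.8]
tcp_rot: [-90.2, -0.3, -42.4]
ft_force: [-5.9, -6.2, 8.3]
finger_gap: 44.4
```

```bash
python3 - <<'E'
from h import *
s=r.sense(); print({k:np.round(s[k],2) for k in('tool_pos','tcp_rot','ft_force','wrist_torque','finger_gap','joint_pos')})
togo([624.5,33.9,123])
E
```

```text
{'tool_pos': array([624.64,  31.65, 124.8 ]), 'tcp_rot': array([-90.17,  -0.33, -42.41]), 'ft_force': array([-5.85, -6.18,  8.31]), 'wrist_torque': array([-0.72,  1.48,  0.1 ]), 'finger_gap': np.float64(44.4), 'joint_pos': array([-1.59, 15.28, 87.72, -0.36, 76.85, 40.9 ])}
lin [-0.005  0.006  0.005] tw [0. 0. 0.] rows 0.1
```

Request:
move_arm:
  linear:
    - [0,0,0]
    - [0,0,0]
    - [0,0,0]
    - [0,0,0]
    - [0,0,0]
  twist:
    - [0,0.05,0]
    - [0,0.1,0]
    - [0,0.15,0]
    - [0,0.2,0]
    - [0,0.22,0]
  hand: [-1,-1,-1,-1,-1]

```text
time: 22.1
tool_pos: [624.4, 31.9, 124.9]
tcp_rot: [-90.1, -0.3, -62.5]
ft_force: [-0.6, 0.1, 0.1]
finger_gap: 44.8
```

```bash
cat > st.py <<'E'
from h import *
s=r.sense(); print({k:np.round(s[k],2) for k in('tool_pos','tcp_rot','ft_force','wrist_torque','finger_gap')},s['joint_efforts'][5])
E
python3 st.py
```

```text
{'tool_pos': array([624.4 ,  31.9 , 124.87]), 'tcp_rot': array([-90.07,  -0.34, -62.46]), 'ft_force': array([-0.65,  0.15,  0.08]), 'wrist_torque': array([0.4 , 0.5 , 0.12]), 'finger_gap': np.float64(44.76)} 0.41661450639367104
```

Request:
move_arm:
  linear:
    - [0,0,0]
    - [0,0,0]
    - [0,0,0]
    - [0,0,0]
    - [0,0,0]
  twist:
    - [0,0.04,0]
    - [0,0.08,0]
    - [0,0.12,0]
    - [0,0.15,0]
    - [0,0.15,0]
  hand: [-1,-1,-1,-1,-1]

```text
time: 22.52
tool_pos: [624.3, 32.1, 124.9]
tcp_rot: [-90.0, -0.3, -76.1]
ft_force: [0.6, -0.2, -0.8]
finger_gap: 44.1
```

```bash
python3 st.py
```

```text
{'tool_pos': array([624.34,  32.07, 124.86]), 'tcp_rot': array([-89.99,  -0.32, -76.09]), 'ft_force': array([ 0.64, -0.18, -0.75]), 'wrist_torque': array([ 0.56,  0.29, -0.08]), 'finger_gap': np.float64(44.13)} 0.9905616939067841
```

Request:
move_arm:
  linear:
    - [0,0,0]
    - [0,0,0]
    - [0,0,0]
  twist:
    - [0,0.03,0]
    - [0,0.06,0]
    - [0,0.09,0]
  hand: [-1,-1,-1]

```text
time: 22.77
tool_pos: [624.3, 32.3, 124.8]
tcp_rot: [-90.0, -0.3, -84.2]
ft_force: [0.5, -0.2, -1.4]
finger_gap: 44.7
```

```bash
python3 st.py
```

```text
{'tool_pos': array([624.28,  32.25, 124.83]), 'tcp_rot': array([-89.96,  -0.3 , -84.2 ]), 'ft_force': array([ 0.49, -0.21, -1.44]), 'wrist_torque': array([0.47, 0.19, 0.19]), 'finger_gap': np.float64(44.65)} -1.037936881184578
```

Request:
move_arm:
  linear:
    - [0,0,0]
    - [0,0,0]
    - [0,0,0]
  twist:
    - [0,0.03,0]
    - [0,0.06,0]
    - [0,0.09,0]
  hand: [-1,-1,-1]

```text
time: 23.02
tool_pos: [624.3, 32.4, 124.9]
tcp_rot: [-89.9, -0.3, -92.3]
ft_force: [0.5, -0.3, -1.6]
finger_gap: 44.6
```

```bash
python3 st.py
```

```text
{'tool_pos': array([624.32,  32.39, 124.87]), 'tcp_rot': array([-89.91,  -0.28, -92.31]), 'ft_force': array([ 0.46, -0.32, -1.62]), 'wrist_torque': array([0.53, 0.07, 0.18]), 'finger_gap': np.float64(44.63)} -1.027725487947464
```

Request:
move_arm:
  linear:
    - [0,0,0]
    - [0,0,0]
    - [0,0,0]
  twist:
    - [0,0.03,0]
    - [0,0.06,0]
    - [0,0.09,0]
  hand: [-1,-1,-1]

```text
time: 23.27
tool_pos: [624.4, 32.6, 124.9]
tcp_rot: [-89.9, -0.2, -100.4]
ft_force: [0.9, -0.6, -1.7]
finger_gap: 44.4
```

```bash
python3 st.py
```

```text
{'tool_pos': array([624.36,  32.57, 124.86]), 'tcp_rot': array([ -89.87,   -0.25, -100.41]), 'ft_force': array([ 0.87, -0.57, -1.67]), 'wrist_torque': array([ 0.62, -0.03,  0.48]), 'finger_gap': np.float64(44.44)} -0.689150020480156
```

Request:
move_arm:
  linear:
    - [0,0,0]
    - [0,0,0]
    - [0,0,0]
  twist:
    - [0,0.02,0]
    - [0,0.05,0]
    - [0,0.08,0]
  hand: [-1,-1,-1]

```text
time: 23.52
tool_pos: [624.4, 32.7, 124.9]
tcp_rot: [-89.8, -0.2, -107.6]
ft_force: [0.1, -0.2, -1.5]
finger_gap: 44.5
```

```bash
python3 st.py
```

```text
{'tool_pos': array([624.42,  32.66, 124.87]), 'tcp_rot': array([ -89.84,   -0.22, -107.59]), 'ft_force': array([ 0.13, -0.22, -1.5 ]), 'wrist_torque': array([ 0.56, -0.08,  0.46]), 'finger_gap': np.float64(44.54)} -0.7736841402947903
```

Torque rose from 0.18 to 0.48 N m between yaw -92 and -100, so the nut is tight; the slot at -114.2 is the next one.

Request:
move_arm:
  linear:
    - [0,0,0]
    - [0,0,0]
    - [0,0,0]
    - [0,0,0]
    - [0,0,0]
  twist:
    - [0,0.03,0]
    - [0,0.06,0]
    - [0,0.077,0]
    - [0,0.077,0]
    - [0,0.077,0]
  hand: [-1,-1,-1,-1,-1]

```text
time: 23.93
tool_pos: [624.5, 32.8, 124.9]
tcp_rot: [-89.8, -0.2, -114.4]
ft_force: [0.6, -1.1, -1.5]
finger_gap: 44.4
```

```bash
python3 st.py
```

```text
{'tool_pos': array([624.45,  32.76, 124.87]), 'tcp_rot': array([ -89.81,   -0.19, -114.4 ]), 'ft_force': array([ 0.55, -1.05, -1.51]), 'wrist_torque': array([ 0.56, -0.08,  0.15]), 'finger_gap': np.float64(44.39)} 0.3046746086329222
```

Request:
move_arm:
  linear:
    - [0,0,0]
    - [0,0,0]
    - [0,0,0]
    - [0,0,0]
    - [0,-0.1,0]
    - [0,-0.22,0]
    - [0,-0.34,0]
    - [0,-0.385,0]
    - [0,-0.385,0]
    - [0,-0.385,0]
  twist:
    - [0,0,0]
    - [0,0,0]
    - [0,0,0]
    - [0,0,0]
    - [0,0,0]
    - [0,0,0]
    - [0,0,0]
    - [0,0,0]
    - [0,0,0]
    - [0,0,0]
  hand: [1,1,1,1,1,1,1,1,1,1]

```text
time: 24.77
tool_pos: [625.1, 33.3, 241.8]
tcp_rot: [-89.7, -0.1, -114.4]
ft_force: [-0.2, 0.9, 0.4]
finger_gap: 85.3
```

```bash
python3 - <<'E'
from h import *
import pickle
d=snap('wrist'); pickle.dump(d,open('d6.pkl','wb'))
K=np.array(d['intrinsics']); c=K@(d['Rw'].T@(np.array([624.5,33.9,168])-d['tw'])); c=c[:2]/c[2]; print(c)
u,v=c.astype(int); print(u-45,v-35); save(d,'w6.png',(u-45,v-35,u+45,v+35),8)
E
```

```text
[260.84912351 200.88690266]
215 165
```

View pics/w6.png

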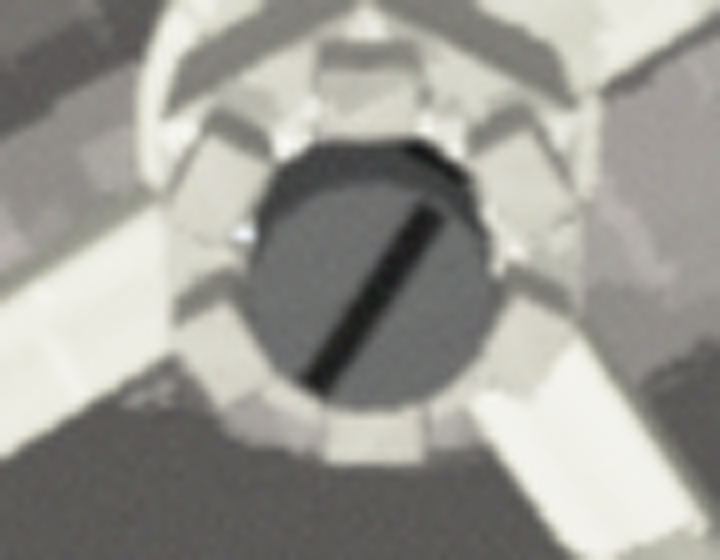

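Line from (430,210) to (315,388); merlons at (367,100), (372,438), (215,190), (525,180), (222,348), (523,345); slots at roughly 0 and 60 degrees.

```bash
python3 - <<'E'
from h import *
import pickle
d=pickle.load(open('d6.pkl','rb'))
q=lambda u,v,z: px(d,215+(u-4)/8,165+(v-4)/8,z)[:2]
for e in(((430,210),(315,388)),((427,203),(318,382))):
    a,b=[q(*p,173) for p in e]; L=np.degrees(np.arctan2(*(a-b)[::-1])); print('line',L,L%60,(a+b)/2)
M=np.array([q(u,v,165) for u,v in((367,100),(372,438),(215,190),(525,185),(222,348),(523,345))]); c=M.mean(0)
an=np.degrees(np.arctan2(*(M-c).T[::-1])); print(c,(an%60).round(1),np.linalg.norm(M-c,axis=1).round(1))
mm=np.degrees(np.angle(np.exp(1j*np.radians(an*6)).mean()))/6; print('slot dir mod60',(mm+30)%60)
# intensity-based line fit
g=cv2.cvtColor(d['frame'],cv2.COLOR_RGB2GRAY).astype(float)
for D in('d5','d6'):
    e=pickle.load(open(D+'.pkl','rb')); g=cv2.cvtColor(e['frame'],cv2.COLOR_RGB2GRAY)
    v,u=np.mgrid[0:384,0:512]; cc=(261,203)
    pts=np.array([px(e,x,y,173)[:2] for y in range(170,235) for x in range(225,300)]); gg=g[170:235,225:300].ravel().astype(float)
    w=np.linalg.norm(pts-[624.6,33.8],axis=1)<10.5; P,G=pts[w],gg[w]; wt=np.clip(np.median(G)-12-G,0,None)
    m=(P*wt[:,None]).sum(0)/wt.sum(); C=((P-m)*wt[:,None]).T@(P-m); ev,V=np.linalg.eigh(C); print(D,'line fit',np.degrees(np.arctan2(V[1,1],V[0,1]))%180,m,ev)
E
```

```text
line -55.40440388384696 4.59559611615304 [625.33210115  33.43937241]
line -53.95040353716021 6.049596462839787 [625.97619251  33.14367878]
[625.62626061  33.3932077 ] [36.8 36.1 36.9 36.  34.9 37.8] [18.6 19.4 18.5 18.6 18.2 18.3]
slot dir mod60 6.414168165262442
d5 line fit 123.75783357335057 [624.78746312  33.83412944] [  3507.50162345 149836.60383668]
d6 line fit 123.64200546315568 [624.98858885  33.77819609] [  5734.54613839 208737.35298246]
```

Slot within about 2.5° of the line (5.7° allowed). Retract and check everything.

Request:
move_arm:
  linear:
    - [0,-0.12,0]
    - [0,-0.24,0]
    - [0,-0.35,0]
    - [0,-0.42,-0.1]
    - [0,-0.42,-0.22]
    - [0,-0.42,-0.35]
    - [0,-0.42,-0.48]
    - [0,-0.42,-0.6]
    - [0,-0.42,-0.7]
    - [0,-0.42,-0.7]
    - [0,-0.42,-0.7]
  twist:
    - [0,0,0]
    - [0,0,0]
    - [0,0,0]
    - [0,0,0]
    - [0,0,0]
    - [0,0,0]
    - [0,0,0]
    - [0,0,0]
    - [0,0,0]
    - [0,0,0]
    - [0,0,0]
  hand: [1,1,1,1,1,1,1,1,1,1,1]

```text
time: 25.73
tool_pos: [431.5, 121.1, 363.8]
tcp_rot: [-89.9, -0.2, -114.3]
ft_force: [-0.0, 0.9, -0.0]
finger_gap: 85.7
```

```bash
python3 st.py; python3 - <<'E'
from h import *
d=snap('top'); save(d,'top9.png',f=1.5); P=cloud(d)
m=(P[...,1]<-200)&(P[...,1]>-560)&(P[...,2]>103)&(P[...,2]<118)
n,l,st,ce=cv2.connectedComponentsWithStats(m.astype(np.uint8))
for i in range(1,n):
    if st[i,4]>30: q=P[l==i]; print(st[i,4],q.mean(0).round(1))
E
```

```text
{'tool_pos': array([431.49, 121.07, 363.8 ]), 'tcp_rot': array([ -89.89,   -0.25, -114.28]), 'ft_force': array([-0.03,  0.88, -0.01]), 'wrist_torque': array([-0.01, -0.01,  0.01]), 'finger_gap': np.float64(85.71)} 0.2252825489267707
98 [ 507.  -401.7  109.9]
104 [ 399.3 -387.1  110. ]
```

View pics/top9.png

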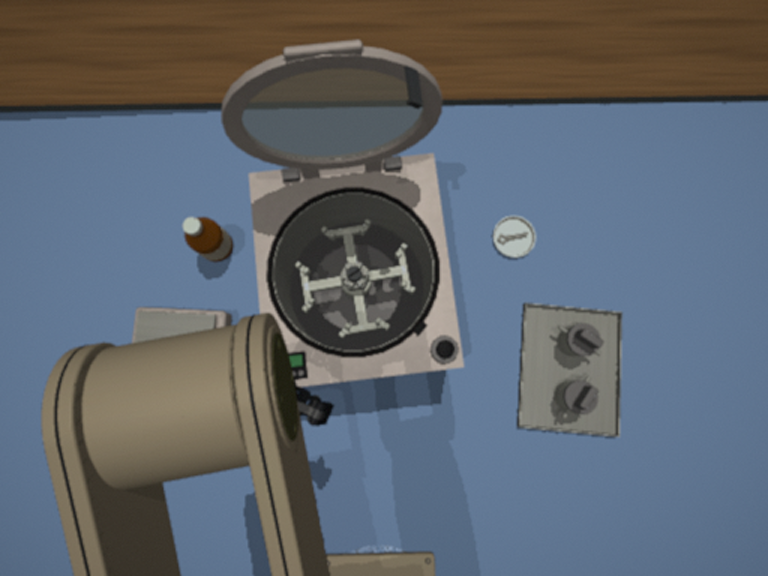

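Lid open, rotor empty, both buckets upright in the tray at (583,343) and (580,397), dish (514,237) and bottle (205,235) where they were. Hand in.

```bash
python3 -c "
from h import *
print(r.hand_in())"
```

```text
the job is handed in; nothing more can be done
None
```

The job is done and handed in: the lid is open, the buckets are in the tray, and the nut is tight with a slot at the cotter hole. The hand-in reported no verdict, and about 26 s of the 210 s were used.

- **Lid:** One press of the release sprang it open. The last top view shows it still fully up.
- **Buckets:** Only two were there. I lifted both off their hooks and stood them in the tray. Their fin tops measure about 110 mm above the bench, which is right for standing on the tray floor. The rotor is empty.
- **Castle nut:** I turned it about 199° clockwise in a single grip. The torque rose from about 0.18 to 0.48 N m with 14 to 22° left to go, which I took as the nut coming tight. I then stopped at the next slot.
- **Slot alignment:** The slot lines up with the spindle line to within about 0.5 to 2.5°, against the 5.7° allowed. My readings disagreed a little: by hand the line came out at 124.6 to 126°, and by image fit at 123.7°.
- **Everything else:** The tray, bottle and pin dish look unmoved in the last view. The robot is clear of everything.

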